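# Proof-load a glued test piece

### The job

Proof-load the glued test piece in the spring pull rig: first swing the keeper bar across it until it clicks fully home in its catch, then draw the stirrup handle out until the pointer stands between the two fins of the set mark, without letting it run clear past the far fin. Finish while holding it there against the spring: do not let go of the handle. Do not move the set mark, and leave the other things on the table where they are.

Things in the scene. Friction and masses are not known exactly. Their poses are not given: they have to be found in the camera images.
- rig: Pull rig fixed to the worktop: base plate 130 mm (its x) by 310 mm (its y), 12 mm thick; origin under the plate's centre, z up. From -y to +y: stirrup handle, steel spring barrel (32 mm thick, axis 55 mm up, pointer on top to 85 mm), front jaw (y 52 to 74, 71 mm high), earthenware test piece, nest (y 100 to 150, 55 mm high) that the keeper bar crosses. The handle is pulled to the rig's -y.
- handle_grip (a point): Centre of the handle's grip: wooden round bar 16 mm thick, 80 mm long, level along the rig's x, 55 mm above the table; at home at rig x 0, y -152 mm. It ends a stirrup: 10 mm legs at 50 mm to either side run back (rig +y) to a crosspiece whose face is 56 mm behind the grip's axis, so fingers fit before and behind it. Take it from above, fingers closing along the rig's y.
- handle: The whole stirrup handle: grip, two legs and crosspiece. Its axes are the rig's; its origin is the rig's origin while the handle is home, and moves with the handle.
- puller (a joint): How far the handle is drawn out, m: 0 = home, up to 0.060 at the end stop, growing as it goes to the rig's -y. A spring draws it home: 3 N plus 0.3 N per mm drawn (11 to 18 N at the mark). Nothing latches it.
- pointer (a point): Middle of the pointer blade (3 mm thick along the rig's y, 14 mm wide, standing 14 mm proud of the barrel's top), which moves with the handle along the barrel.
- set_mark (a point): Middle of the gap between the two fins of the set mark, on the pointer's line of travel; axes as the rig's. The dark fins, 3 mm thick with 12 mm clear between them (along the rig's y), sit on a steel rider clamped on the white scale bar on the barrel's -x side. The pointer passes freely by the fins' ends. Distance to draw = rig-y distance from pointer to set mark (28 to 48 mm from home).
- keeper (a joint): Angle of the keeper bar, rad: 0 = shut against its stop, across the test piece; grows to 1.9 as it swings out towards the rig's +y (clockwise seen from above). Light friction: it stays where left. From 0.15 to 0.08 rad it must be pushed over a sprung ball (about 10 N at the knob), then it is caught between 0 and 0.03.
- keeper_knob (a point): Top centre of the upright brass knob on the keeper bar: 16 mm thick, standing 30 mm above the bar; top 95 mm, bar's top 65 mm above the table; 85 mm from the pivot, 24 mm short of the bar's end. At 0 it is on the rig's -x side of the pivot, at 1.57 rad on its +y side; the sweep between is clear. Pushed from its +y side it swings shut.
- keeper_pivot (a point): The keeper bar's upright hinge axis, 61 mm above the table, fixed on the rig at x +48, y +125 mm. The bar is 16 mm wide, 8 mm thick and 109 mm long from here. The catch, with its sprung ball and a stop plate 68 mm high, stands across the test piece at rig x -52, y +125 mm.
- black_sherd: Bystander: curved black burnished bowl sherd about 115 mm across, convex side down on the cork ring, its rim up to 45 mm high; origin at the middle of its underside.
- cork_ring: Bystander: cork ring 96 mm in diameter, 22 mm high, under the black sherd; origin at the centre of its underside.
- celadon: Bystander: glazed grey-green celadon fragment, about 65 mm across, 12 mm high; origin at the middle of its underside.
- steel_square: Bystander: steel square lying flat, blade 150 by 22 mm, stock 100 mm long and 14 mm high; origin near the inner corner, on the table.
- brush: Bystander: brush 190 mm long, lying; origin in the middle.
- glue_jar: Bystander: amber jar with black lid, 52 mm diameter, 65 mm high; origin at the centre of its underside.
- bench_clamp: Fixed: screw clamp with a knurled brass knob, 75 by 170 mm (knob to 128 mm from the origin along its -y), 86 mm high; origin at the centre of its underside.

How it is judged:
On the way, in this order (a step that is already met when the one before it is completed fails the run):
1. the keeper bar is shut in its catch (value of joint keeper below 0.05 rad), for 0.2 s.
2. the handle is drawn so that the pointer stands between the fins of the set mark (value of joint keeper below 0.05 rad and contact force between the fingers and handle above 3 N and y of pointer in the frame of set_mark between -0.0048 and 0.0048 m), for 0.3 s.
At the end, for the whole second after the job is handed in: The keeper bar is shut in its catch (within 0.05 rad of its stop); the fingers hold the handle (more than 3 N on it) with the pointer within 4.8 mm of the middle of the set mark, between its fins, and at rest (all of step 2 and velocity of joint puller between -0.01 and 0.01 m/s); the arm keeps its last pose, push and grip.
It fails at once if the handle is drawn more than 10 mm while the keeper bar is not shut (value of joint puller above 0.01 m and value of joint keeper above 0.06 rad).
It fails at once if the pointer is pulled clear past the far fin (more than 10.5 mm past the middle of the set mark) (y of pointer in the frame of set_mark below -0.0105 m).
It fails at once if the set mark is shifted by more than 2 mm (distance of set_mark from where it was at the start of the episode above 0.002 m).
It fails at once if a bystander is moved more than 15 mm (distance of any of cork_ring, black_sherd, celadon, steel_square, brush, glue_jar from where it was at the start of the episode above 0.015 m).
It also fails if it takes over 51 s, if anything falls off the work surface, if the arm or the gripper's body presses on something with over 40 N, if the wrist force passes 120 N, or if a joint passes its speed limit or range.

### The arm

A 6-joint arm with a two-finger parallel gripper is mounted at the origin on the work surface. World frame = base frame: x ahead of the robot, y to its left, z up, the work surface at z = 0. Lengths are in m, angles in rad, forces in N, time in s.
With the tool pointing down it reaches from about 0.3 to 0.85 m from the base axis. Payload 5.4 kg.
Tool frame: the origin (TCP) lies midway between the tips of the shut fingers; the grasp point (between the pads) lies 19 mm behind it; z points along the fingers, y is the line along which they close (so a half turn about z gives the same grasp; the last joint's range is limited). The gripper opens to 85 mm and grips with 20 to 120 N. Pads are 22 mm wide; open, the fingers measure 114 mm over their backs; the gripper's body (76 mm by 85 mm) begins 54 mm behind the grasp point. The pads swing forward as they close: fully open they stand 13 mm farther back than shut.
Start: joints at [-1.541, 0.158, 1.597, -0, 1.386, -0.21], TCP at [0.137, -0.559, 0.231] pointing down, gripper open.
Joint ranges: [-2.91, 2.91], [-0.94, 2.29], [0.18, 2.7], [-1.29, 4.43], [0.17, 2.64], [-3, 3]. Speed limits (rad/s): [2.57, 2.57, 3.14, 3.14, 3.14, 3.14].

### API

Orientations are given as a rotation vector (axis times angle).
In Python, from cell import r, viewer, workorder gives the robot as it stands.
- The arm moves only by the tool play_rows, never from a script. Its argument "rows" is a list of rows, each a list of 3 entries, a list of its own where there are three numbers: the finger opening in cm, from 0 to 8.54, then the shift along the tool's x, y, z in cm, then the turn about the tool's z in rad. In form: [[grip, [dx, dy, dz], roll], ...]. A call has 1 to 10 rows; each row is the pose to reach, as a shift and turn from the pose commanded when the call began, along the tool's axes at that moment; what a row does not reach only later rows make up. A row lasts 1/8 s, in which the tool goes at most 62.5 mm and 10.7 degrees, less where a joint would pass 70% of its speed; a pose out of reach is approached as far as the arm can. A call with a gripper value outside its range is refused whole. The fingers move at their own pace and stop on an object; the grip force is fixed at half the most. Time passes only in rows, so rows that repeat a pose let the fingers close. It gives the time, the measured TCP pose, the force, the opening and the grip force at its end, in the units of the state.
- r.get_state(): the state, without advancing time (a new reading comes with each control period).
- viewer.camera(name): name is "scene" or "top" or "wrist"; returns a dict with "image" (480x640x3 uint8, red, green, blue), "fx", "fy", "cx", "cy" (pixels), "k1" (the pictures are not rectified: a ray, as slopes to the right and down, at radius r is drawn at 1 + k1 r^2 times it, then the intrinsics apply), "pose" (4x4, takes a point from camera to world coordinates). Camera axes: x right, y up, looking along -z (the intrinsics and any distortion apply to the point x, -y, -z); pixel columns grow to the right and rows downward; lengths in m; the calibration is good to about 2 mm. A picture is of the moment at which its call begins. There is no depth.
- workorder.job_done(): hands the job in; it is judged then, once.
Trained networks look in a picture, given as the dict that the camera call returned (one of the last four; its "shot" number tells which), for a name from the list of things; names that differ only in an ending like _2 or _b are one class to them, and where a whole thing is asked for, a point or a joint stands for the part that bears it (a point fixed in the world has none). Each returns a list of dicts, best first, with "score" (0 to 1); they miss things now and then, are a little off and sometimes report something else, mostly with a low value. They report only what shows in the picture. A call takes as long as a camera call.
- viewer.boxes_of(picture, name): "xyz" ([x, y, z] in m, in world coordinates, good to about 4 mm: the middle of the surface that is visible of it).
- viewer.trace(picture, name): "mask" (480x640 bool, what is visible of it).
- viewer.tip_of(picture, name): "xyz" ([x, y, z] in m, in world coordinates, good to about 4 mm: a listed point, or the origin of a listed thing).
The state is a dict: "clock": time; "joints": joint angles; "dq": joint speeds; "joint_torque": joint torques, N m; "tcp_pos": TCP position; "eef_rot": TCP orientation; "ft_force": force on the tool from outside, world axes, zero at the start; "moment": the same for the moment, N m; "grip_width": finger opening in m; "finger_force": force on a finger pad.
Only numpy, scipy, OpenCV 4.12 (cv2) and the standard library are available. Lean on these libraries where they do the work, as an engineer would, in place of code of your own. Each camera call takes 0.05 s, during which the arm holds its last target. There are 200 camera calls.

## Working session

There is one attempt and no reset: what is moved stays moved. The work goes in short steps, Python scripts to look and compute and a tool call to move; the robot and the scene stay as the last step left them, time stands still between calls to the robot, and variables do not carry over. Pictures are saved under pics/ and viewed, at most 10 in all, crops included, and the job is handed in when it is done.

Besides the shell and the picture viewer there is one more tool, called after "Request:" by a JSON object that holds its "op" and its "data", one argument or row to a line. play_rows: Moves the arm, as the interface text tells. Its arguments: {"type":"object","properties":{"rows":{"type":"array"}},"required":["rows"]}

```bash
mkdir -p pics; cat > h.py <<'E'
import numpy as np,cv2
from cell import r,viewer,workorder
from scipy.spatial.transform import Rotation as R
def snap(n,f=None):
    p=viewer.camera(n)
    if f: cv2.imwrite('pics/'+f,cv2.cvtColor(p['image'],cv2.COLOR_RGB2BGR))
    return p
def ray(p,u,v):
    K=np.array([[p['fx'],0,p['cx']],[0,p['fy'],p['cy']],[0,0,1.]])
    q=cv2.undistortPoints(np.array([[[u,v]]],float),K,np.array([p['k1'],0,0,0.]))[0,0]
    T=np.array(p['pose']);return T[:3,3],T[:3,:3]@np.array([q[0],-q[1],-1])
def atz(p,u,v,z):
    o,d=ray(p,u,v);return o+d*(z-o[2])/d[2]
def proj(p,X):
    T=np.array(p['pose']);c=T[:3,:3].T@(np.array(X)-T[:3,3]);x,y=c[0]/-c[2],-c[1]/-c[2]
    s=1+p['k1']*(x*x+y*y);return p['fx']*x*s+p['cx'],p['fy']*y*s+p['cy']
def st():
    s=r.get_state();return {k:np.round(s[k],4).tolist() for k in('clock','joints','tcp_pos','eef_rot','ft_force','grip_width','finger_force')}
E
python3 - <<'E'
from h import *
np.set_printoptions(precision=4,suppress=True)
print(st(), R.from_rotvec(r.get_state()['eef_rot']).as_matrix())
for n in('top','scene'):
    p=snap(n,n+'0.png')
    print(n,p['fx'],p['pose'])
    for t in('rig','handle_grip','pointer','set_mark','keeper_knob','keeper_pivot','glue_jar','bench_clamp','black_sherd','celadon','steel_square','brush'):
        print(t,[(np.round(d['xyz'],4).tolist(),round(d['score'],2)) for d in viewer.tip_of(p,t)[:2]])
E
```

```text
{'clock': 0.0, 'joints': [-1.5411, 0.159, 1.5983, -0.0, 1.3862, -0.2101], 'tcp_pos': [0.1365, -0.5579, 0.2303], 'eef_rot': [-3.1171, -0.3756, -0.0003], 'ft_force': [0.2737, 0.0082, 0.2335], 'grip_width': 0.0853, 'finger_force': 0.0} [[ 0.9714  0.2375 -0.0001]
 [ 0.2375 -0.9714  0.0019]
 [ 0.0004 -0.0019 -1.    ]]
top 440.1005776512644 [[ 0.0261  0.9959 -0.0861  0.4652]
 [-0.9993  0.0284  0.0254  0.0144]
 [ 0.0277  0.0854  0.996   1.2006]
 [ 0.      0.      0.      1.    ]]
rig [([0.4795, 0.0565, 0.0026], 0.61)]
handle_grip []
pointer []
set_mark [([0.4746, 0.025, 0.081], 0.55)]
keeper_knob [([0.4984, 0.2603, 0.0968], 0.76), ([0.4723, 0.0248, 0.0789], 0.25)]
keeper_pivot [([0.5234, 0.1799, 0.0592], 0.93)]
glue_jar [([0.62, 0.4063, 0.0018], 0.81)]
bench_clamp [([0.5316, -0.4556, -0.0027], 0.81)]
black_sherd [([0.5319, -0.4543, 0.0004], 0.74), ([0.6461, -0.0276, 0.0159], 0.7)]
celadon [([0.629, 0.1244, 0.0007], 0.82)]
steel_square [([0.3487, 0.0069, 0.0005], 0.94)]
brush [([0.3644, 0.389, -0.0036], 0.71)]
scene 521.0519877548281 [[ 0.4694 -0.554   0.6876  1.2955]
 [ 0.883   0.2951 -0.365  -0.3994]
 [-0.0007  0.7784  0.6277  0.7545]
 [ 0.      0.      0.      1.    ]]
rig [([0.4786, 0.0505, -0.0015], 0.93), ([0.5372, -0.4541, -0.0005], 0.7)]
handle_grip [([0.6327, 0.126, -0.0022], 0.18)]
pointer [([0.473, 0.0693, 0.0785], 0.68)]
set_mark [([0.4739, 0.0243, 0.078], 0.52)]
keeper_knob []
keeper_pivot [([0.5198, 0.179, 0.0577], 0.66), ([0.4817, -0.0951, 0.0522], 0.44)]
glue_jar [([0.6257, 0.4088, 0.0032], 0.77), ([0.3496, 0.0041, -0.0025], 0.37)]
bench_clamp [([0.5401, -0.4576, 0.0022], 0.66)]
black_sherd [([0.6501, -0.0247, 0.0146], 0.83)]
celadon [([0.6324, 0.1261, -0.0014], 0.73)]
steel_square [([0.3497, 0.0065, -0.0021], 0.55), ([0.6332, 0.1268, 0.0005], 0.52)]
brush [([0.3644, 0.3899, -0.0015], 0.87)]
```

View pics/top0.png

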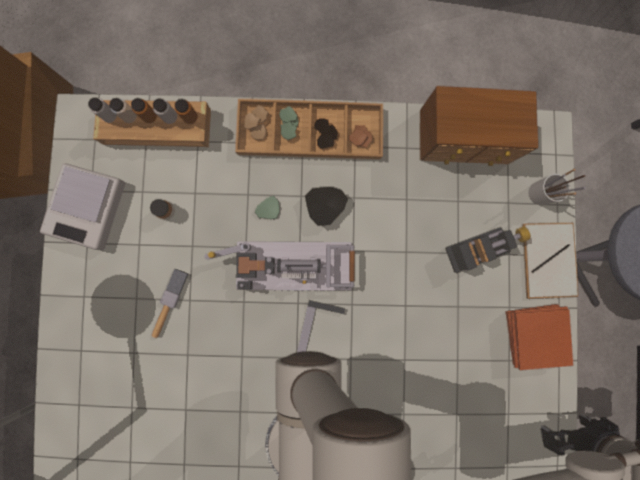

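View pics/scene0.png

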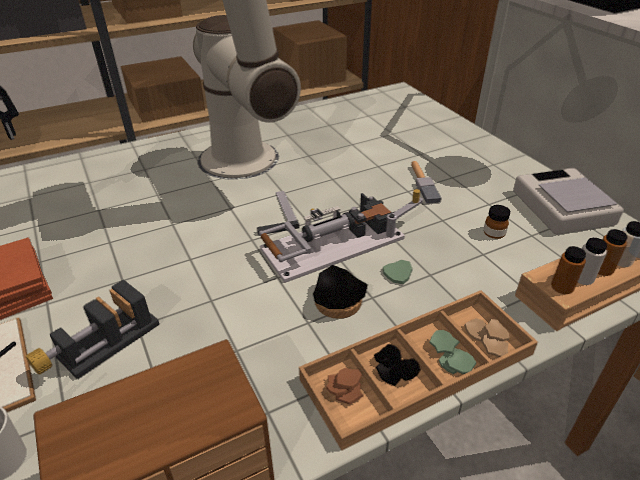

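The top view shows the rig at about (240–357, 242–292), with the handle on the right (350,265). The keeper bar is swung out to the left with its knob at (211,255), the set mark is near (297,262), and the sherd and celadon lie above. The scene view agrees. I'll move over the rig for a wrist look.

Request:
{"op": "play_rows", "data": {
  "rows": [
    [4,[4,-4.5,-0.5],-0.16],
    [2,[8.5,-9,-1],-0.32],
    [0,[13,-14,-2],-0.48],
    [0,[17.5,-19,-3],-0.64],
    [0,[22,-23.5,-4],-0.8],
    [0,[26,-28,-5],-0.96],
    [0,[30.5,-32.8,-6],-1.12],
    [0,[35,-37.5,-7],-1.28],
    [0,[39.5,-42.2,-8],-1.44],
    [0,[43.7,-46.9,-9],-1.61]
  ]
}}

```text
clock: 2.55
tcp_pos: [0.4387, -0.0187, 0.3181]
eef_rot: [1.883, 2.513, 0.0]
ft_force: [0.5, -0.7, 0.0]
grip_width: -0.0003
finger_force: 0.0
```

```bash
python3 - <<'E'
from h import *
np.set_printoptions(precision=4,suppress=True)
print(st())
p=snap('wrist','w1.png'); print(p['pose'],p['fx'])
for t in('rig','handle_grip','pointer','set_mark','keeper_knob','keeper_pivot'):
    print(t,[(np.round(d['xyz'],4).tolist(),round(d['score'],2)) for d in viewer.tip_of(p,t)[:2]])
E
```

```text
{'clock': 2.55, 'joints': [-0.319, -0.2545, 1.8254, -0.0002, 1.5693, -0.6037], 'tcp_pos': [0.4387, -0.0187, 0.3181], 'eef_rot': [1.883, 2.513, 0.0004], 'ft_force': [0.5181, -0.6686, 0.0397], 'grip_width': -0.0003, 'finger_force': 0.0}
[[ 0.9598 -0.2689 -0.0799  0.419 ]
 [ 0.2805  0.9221  0.2665  0.0492]
 [ 0.002  -0.2782  0.9605  0.461 ]
 [ 0.      0.      0.      1.    ]] 391.76180478379507
rig [([0.4784, 0.0511, 0.0018], 0.9), ([0.4774, -0.1018, 0.0561], 0.22)]
handle_grip [([0.4752, -0.1019, 0.0572], 0.88)]
pointer []
set_mark [([0.4706, 0.0257, 0.0825], 0.76), ([0.6455, -0.0266, 0.0163], 0.64)]
keeper_knob [([0.3476, 0.0031, -0.0012], 0.35)]
keeper_pivot [([0.5275, 0.1733, 0.0633], 0.69)]
```

View pics/w1.png

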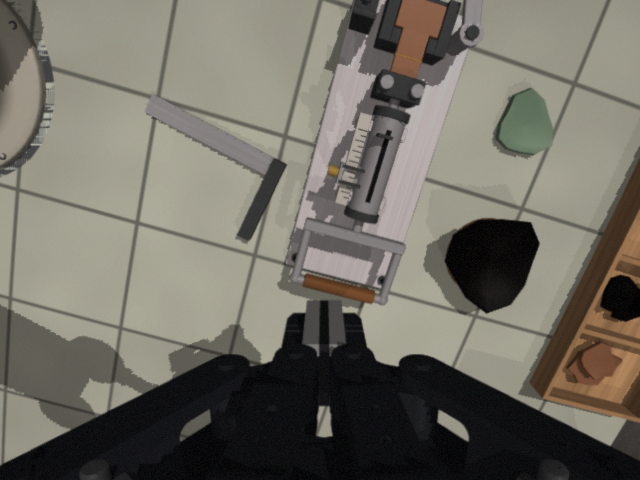

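The wrist view shows the handle grip at (339,289), barrel from about (363,217) to (392,117), fins beside the scale near (350,175), and pointer near (384,134). Next I'll compute the rig yaw and take a crop for the fins and pointer.

```bash
python3 - <<'E'
from h import *
np.set_printoptions(precision=4,suppress=True)
p=snap('wrist')
f=lambda u,v,z:atz(p,u,v,z)
a,b=f(362.5,216.5,.055+.012),f(392.5,117.5,.067)
print(a,b,'yaw',np.degrees(np.arctan2(*-(b-a)[:2]*[1,-1])))
g1,g2=f(304,283,.06),f(375,296,.06);print('grip ends',g1,g2,np.degrees(np.arctan2((g2-g1)[1],(g2-g1)[0])),(g1+g2)/2)
c=p['image'][90:240,290:440];cv2.imwrite('pics/c1.png',cv2.resize(cv2.cvtColor(c,cv2.COLOR_RGB2BGR),(600,600),interpolation=cv2.INTER_CUBIC))
E
```

```text
[ 0.4777 -0.0169  0.067 ] [0.4767 0.0827 0.067 ] yaw 0.5806758539972915
grip ends [ 0.4394 -0.1055  0.06  ] [ 0.5186 -0.099   0.06  ] 4.713980773284537 [ 0.479  -0.1023  0.06  ]
```

View pics/c1.png

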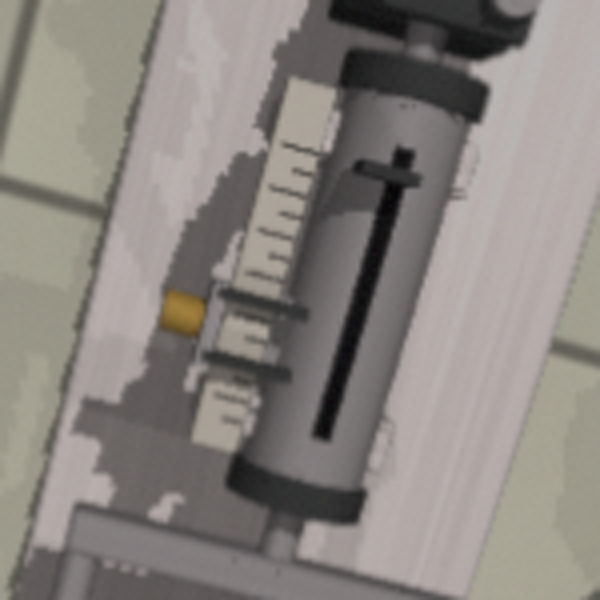

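Request:
{"op": "play_rows", "data": {
  "rows": [
    [0,[5,3.4,0],0],
    [0,[10,6.8,0],0],
    [0,[15,10.3,0],0],
    [0,[20,13.7,0],0],
    [0,[25.1,17.1,2],0],
    [0,[25.1,17.1,6],0],
    [0,[25.1,17.1,10],0],
    [0,[25.1,17.1,14],0],
    [0,[25.1,17.1,16],0],
    [0,[25.1,17.1,16],0]
  ]
}}

```text
clock: 4.2
tcp_pos: [0.5327, 0.2665, 0.1562]
eef_rot: [-1.892, -2.506, 0.004]
ft_force: [0.1, 1.0, -0.1]
grip_width: 0.0001
finger_force: 0.0
```

```bash
python3 - <<'E'
from h import *
np.set_printoptions(precision=4,suppress=True)
print(st())
for n in ('wrist','top','scene'):
    p=snap(n,'k_'+n+'.png')
    for t in('keeper_knob','keeper_pivot'):
        print(n,t,[(np.round(d['xyz'],4).tolist(),round(d['score'],2)) for d in viewer.tip_of(p,t)[:2]])
E
```

```text
{'clock': 4.2, 'joints': [0.2613, 0.2785, 1.6094, -0.0001, 1.2566, -0.016], 'tcp_pos': [0.5327, 0.2665, 0.1562], 'eef_rot': [-1.8921, -2.5057, 0.0037], 'ft_force': [0.1044, 1.0021, -0.1196], 'grip_width': 0.0001, 'finger_force': 0.0}
wrist keeper_knob [([0.498, 0.2598, 0.0959], 0.62)]
wrist keeper_pivot [([0.525, 0.1786, 0.0625], 0.75)]
top keeper_knob [([0.4968, 0.2586, 0.096], 0.55)]
top keeper_pivot [([0.5227, 0.179, 0.0589], 0.92), ([0.4772, -0.0969, 0.0533], 0.67)]
scene keeper_knob [([0.4987, 0.2552, 0.0949], 0.69)]
scene keeper_pivot [([0.5203, 0.1797, 0.0587], 0.7)]
```

View pics/k_wrist.png

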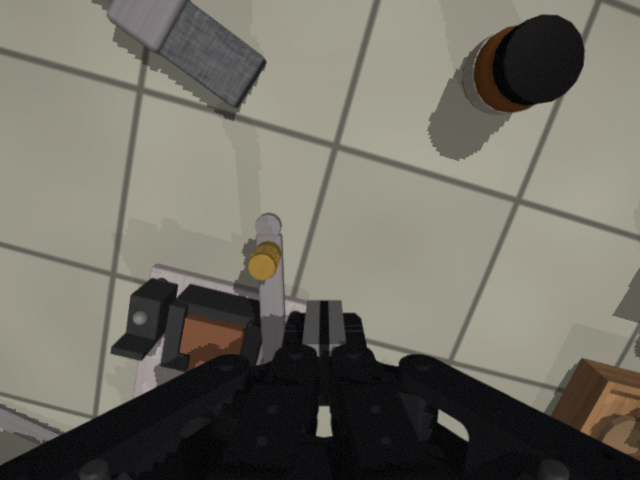

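The knob is at about (263,262), with the jar at top right well clear. The closed fingers stand on the knob's +x side. I'll work out the descent and arc rows.

```bash
cat >> h.py <<'E'
def arc(phis,z=.075,off=.0225,piv=(.5225,.179),rad=.085):
    s=r.get_state();M=R.from_rotvec(s['eef_rot']).as_matrix();psi=np.arctan2(M[1,0],M[0,0])
    for f in phis:
        a=np.radians(f);u=np.array([np.cos(a),np.sin(a)]);t=np.array([-u[1],u[0]])
        P=np.r_[np.array(piv)+rad*u-off*t,z];d=M.T@(P-s['tcp_pos'])*100
        print(f,np.round(d,1).tolist(),round(-((a-psi+np.pi)%(2*np.pi)-np.pi),2))
E
python3 - <<'E'
from h import *
arc([101,107,115,123,131,139,147,155,163])
E
```

```text
101 [0.0, -0.5, 8.3] 0.09
107 [0.3, -1.4, 8.3] -0.02
115 [0.5, -2.6, 8.3] -0.16
123 [0.5, -3.9, 8.3] -0.3
131 [0.4, -5.1, 8.3] -0.44
139 [0.1, -6.3, 8.3] -0.58
147 [-0.3, -7.4, 8.3] -0.72
155 [-1.0, -8.5, 8.3] -0.86
163 [-1.7, -9.4, 8.3] -0.99
```

Request:
{"op": "play_rows", "data": {
  "rows": [
    [0,[0,0,4.5],0],
    [0,[0,0,8.1],0],
    [0,[0.3,-1.4,8.2],0],
    [0,[0.5,-2.6,8.2],-0.15],
    [0,[0.5,-3.9,8.2],-0.3],
    [0,[0.4,-5.1,8.2],-0.44],
    [0,[0.1,-6.3,8.2],-0.58],
    [0,[-0.3,-7.4,8.2],-0.72],
    [0,[-1.0,-8.5,8.2],-0.86],
    [0,[-1.0,-8.5,8.2],-0.86]
  ]
}}

```text
clock: 5.9
tcp_pos: [0.454, 0.2345, 0.0756]
eef_rot: [0.676, 3.068, 0.0]
ft_force: [-0.2, 0.2, 0.2]
grip_width: 0.0001
finger_force: 0.0
```

```bash
python3 - <<'E'
from h import *
print(st())
for n in ('top','scene'):
    p=snap(n)
    for t in('keeper_knob',):
        print(n,t,[(np.round(d['xyz'],4).tolist(),round(d['score'],2)) for d in viewer.tip_of(p,t)[:2]])
arc([163,169,175,178,181,182,183,185,187,190])
E
```

```text
{'clock': 5.9, 'joints': [0.24, 0.1775, 1.9071, 0.0, 1.057, -0.8972], 'tcp_pos': [0.454, 0.2345, 0.0756], 'eef_rot': [0.6759, 3.068, 0.0], 'ft_force': [-0.1539, 0.1643, 0.2485], 'grip_width': 0.0001, 'finger_force': 0.0}
top keeper_knob [([0.4421, 0.209, 0.0965], 0.57)]
scene keeper_knob [([0.444, 0.2096, 0.0935], 0.8)]
163 [0.2, -1.2, 0.1] -0.14
169 [0.3, -2.1, 0.1] -0.24
175 [0.3, -3.0, 0.1] -0.35
178 [0.2, -3.5, 0.1] -0.4
181 [0.1, -3.9, 0.1] -0.45
182 [0.1, -4.1, 0.1] -0.47
183 [0.1, -4.2, 0.1] -0.49
185 [-0.0, -4.5, 0.1] -0.52
187 [-0.1, -4.8, 0.1] -0.56
190 [-0.2, -5.2, 0.1] -0.61
```

Request:
{"op": "play_rows", "data": {
  "rows": [
    [0,[0.2,-1.2,0],-0.14],
    [0,[0.3,-2.1,0],-0.24],
    [0,[0.3,-2.6,0],-0.3],
    [0,[0.3,-3.0,0],-0.35],
    [0,[0.2,-3.3,0],-0.38],
    [0,[0.2,-3.6,0],-0.42],
    [0,[0.1,-3.8,0],-0.45],
    [0,[0.1,-3.9,0],-0.46],
    [0,[0.1,-3.9,0],-0.46]
  ]
}}

```text
clock: 7.22
tcp_pos: [0.4372, 0.1995, 0.0754]
eef_rot: [-0.043, 3.141, -0.0]
ft_force: [-0.3, -0.2, 0.2]
grip_width: -0.0
finger_force: 0.0
```

```bash
python3 - <<'E'
from h import *
print(st())
for n in ('top','scene','wrist'):
    p=snap(n,'s_'+n+'.png')
    print(n,[(np.round(d['xyz'],4).tolist(),round(d['score'],2)) for d in viewer.tip_of(p,'keeper_knob')[:2]])
E
```

```text
{'clock': 7.225, 'joints': [0.1761, 0.103, 1.9913, -0.0004, 1.0472, -1.4221], 'tcp_pos': [0.4372, 0.1995, 0.0754], 'eef_rot': [-0.0433, 3.1412, -0.0005], 'ft_force': [-0.282, -0.2329, 0.2438], 'grip_width': -0.0, 'finger_force': 0.0}
top [([0.436, 0.18, 0.0974], 0.79), ([0.4786, 0.0517, 0.0017], 0.52)]
scene [([0.4374, 0.1767, 0.0931], 0.74), ([0.3497, 0.0036, -0.003], 0.47)]
wrist [([0.4332, 0.1768, 0.0954], 0.64)]
```

Request:
{"op": "play_rows", "data": {
  "rows": [
    [0,[0,-0.15,0],0],
    [0,[0,-0.3,0],0],
    [0,[0,-0.3,0],0]
  ]
}}

```text
clock: 7.9
tcp_pos: [0.437, 0.1974, 0.0755]
eef_rot: [-0.043, 3.141, 0.003]
ft_force: [-0.1, 4.6, -0.5]
grip_width: 0.0
finger_force: 2.5
```

Request:
{"op": "play_rows", "data": {
  "rows": [
    [0,[0,-0.15,0],0],
    [0,[0,-0.3,0],0],
    [0,[0,-0.4,0],0],
    [0,[0,-0.4,0],0]
  ]
}}

```text
clock: 8.4
tcp_pos: [0.4371, 0.1968, 0.0757]
eef_rot: [-0.042, 3.14, 0.014]
ft_force: [-0.6, 21.8, -2.6]
grip_width: 0.0
finger_force: 10.3
```

```bash
python3 - <<'E'
from h import *
print(st())
p=snap('top')
print([(np.round(d['xyz'],4).tolist(),round(d['score'],2)) for d in viewer.tip_of(p,'keeper_knob')[:2]])
p=snap('scene'); print([(np.round(d['xyz'],4).tolist(),round(d['score'],2)) for d in viewer.tip_of(p,'keeper_knob')[:2]])
c=p['image'][170:270,300:440];cv2.imwrite('pics/c2.png',cv2.resize(cv2.cvtColor(c,cv2.COLOR_RGB2BGR),(800,571),interpolation=cv2.INTER_CUBIC))
E
```

```text
{'clock': 8.4, 'joints': [0.1646, 0.0962, 1.9982, 0.01, 1.0448, -1.4377], 'tcp_pos': [0.4371, 0.1968, 0.0757], 'eef_rot': [-0.0416, 3.1403, 0.014], 'ft_force': [-0.5791, 21.8127, -2.58], 'grip_width': 0.0, 'finger_force': 10.2822}
[([0.4789, 0.0511, 0.0009], 0.34), ([0.3483, 0.0098, 0.0005], 0.22)]
[([0.4371, 0.1738, 0.0944], 0.74)]
```

The bar is hard against its stop: 22 N with no travel, well above the ball's 10 N. I'll retreat and go to the handle.

Request:
{"op": "play_rows", "data": {
  "rows": [
    [4,[0,1.5,0],0],
    [5,[0,1.5,-5],0],
    [5,[0,0,-11],0],
    [5,[-1,-6,-15],0],
    [5,[-2,-12,-15],0],
    [5,[-3,-18,-15],0],
    [5,[-3.5,-23,-15],0],
    [5,[-3.5,-27,-15],0],
    [5,[-3.5,-29.5,-15],0],
    [5,[-3.5,-29.5,-15],0]
  ]
}}

```text
clock: 9.85
tcp_pos: [0.4803, -0.1028, 0.2253]
eef_rot: [0.04, -3.141, 0.001]
ft_force: [0.6, 0.5, -0.6]
grip_width: 0.0502
finger_force: 0.0
```

```bash
python3 - <<'E'
from h import *
print(st())
for n in ('wrist','top','scene'):
    p=snap(n,'g_'+n+'.png')
    for t in('keeper_knob','keeper_pivot','handle_grip','pointer','set_mark','rig'):
        print(n,t,[(np.round(d['xyz'],4).tolist(),round(d['score'],2)) for d in viewer.tip_of(p,t)[:1]])
E
```

```text
{'clock': 9.85, 'joints': [-0.4569, -0.0572, 1.8329, -0.0009, 1.3662, -2.0528], 'tcp_pos': [0.4803, -0.1028, 0.2253], 'eef_rot': [0.0396, -3.1406, 0.0009], 'ft_force': [0.6468, 0.5361, -0.5935], 'grip_width': 0.0502, 'finger_force': 0.0}
wrist keeper_knob []
wrist keeper_pivot [([0.4702, 0.0232, 0.0818], 0.3)]
wrist handle_grip [([0.4773, -0.1013, 0.0599], 0.58)]
wrist pointer [([0.4683, 0.0647, 0.0782], 0.78)]
wrist set_mark [([0.4703, 0.023, 0.0804], 0.71)]
wrist rig [([0.469, 0.0235, 0.0794], 0.69)]
top keeper_knob [([0.4356, 0.1767, 0.0961], 0.51)]
top keeper_pivot [([0.5232, 0.1787, 0.0602], 0.73)]
top handle_grip [([0.479, -0.0962, 0.0556], 0.83)]
top pointer [([0.3665, 0.3869, -0.0024], 0.19)]
top set_mark [([0.4729, 0.0236, 0.077], 0.41)]
top rig [([0.4768, 0.052, 0.0041], 0.98)]
scene keeper_knob [([0.4384, 0.1767, 0.0932], 0.58)]
scene keeper_pivot [([0.5209, 0.1799, 0.0564], 0.68)]
scene handle_grip [([0.4836, -0.0961, 0.054], 0.61)]
scene pointer [([0.4795, 0.0735, 0.079], 0.59)]
scene set_mark [([0.4759, 0.0224, 0.0798], 0.52)]
scene rig [([0.4736, 0.0523, -0.0002], 0.94)]
```

View pics/g_wrist.png

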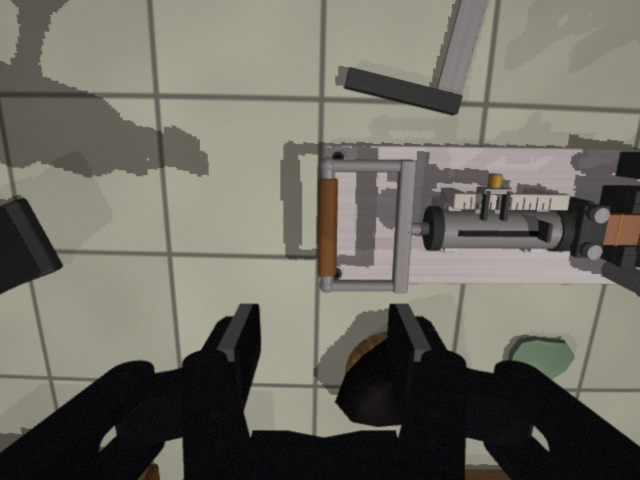

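The view shows the grip at (328,228), fins at (485,207) and (505,207), and the bar aligned with the tool. I'll descend and close.

Request:
{"op": "play_rows", "data": {
  "rows": [
    [5,[0,0.2,5],0],
    [5,[0,0.2,10],0],
    [5,[0,0.2,15],0],
    [5,[0,0.2,18.9],0],
    [5,[0,0.2,18.9],0]
  ]
}}

```text
clock: 11.52
tcp_pos: [0.4777, -0.0979, 0.0337]
eef_rot: [0.044, -3.135, -0.005]
ft_force: [-1.0, 0.4, 0.3]
grip_width: 0.0499
finger_force: 0.0
```

Request:
{"op": "play_rows", "data": {
  "rows": [
    [0.5,[0,0,0],0],
    [0.5,[0,0,0],0],
    [0.5,[0,0,0],0],
    [0.5,[0,0,0],0],
    [0.5,[0,0,0],0],
    [0.5,[0,0,0],0]
  ]
}}

```text
clock: 12.28
tcp_pos: [0.4824, -0.1002, 0.0389]
eef_rot: [-0.044, 3.137, -0.003]
ft_force: [-0.8, 0.3, 6.7]
grip_width: 0.0138
finger_force: 58.5
```

```bash
python3 - <<'E'
from h import *
print(st())
p=snap('wrist','h1.png')
c=p['image'][100:330,300:640];cv2.imwrite('pics/c3.png',cv2.resize(cv2.cvtColor(c,cv2.COLOR_RGB2BGR),(800,541),interpolation=cv2.INTER_CUBIC))
for t in('pointer','set_mark'):
    print(t,[(np.round(d['xyz'],4).tolist(),round(d['score'],2)) for d in viewer.tip_of(p,t)[:1]])
E
```

```text
{'clock': 12.275, 'joints': [-0.4506, 0.195, 1.9749, -0.0002, 0.9671, -2.0494], 'tcp_pos': [0.4824, -0.1002, 0.0389], 'eef_rot': [-0.0441, 3.1373, -0.0035], 'ft_force': [-0.8476, 0.3061, 6.7011], 'grip_width': 0.0138, 'finger_force': 58.4771}
pointer []
set_mark []
```

View pics/c3.png

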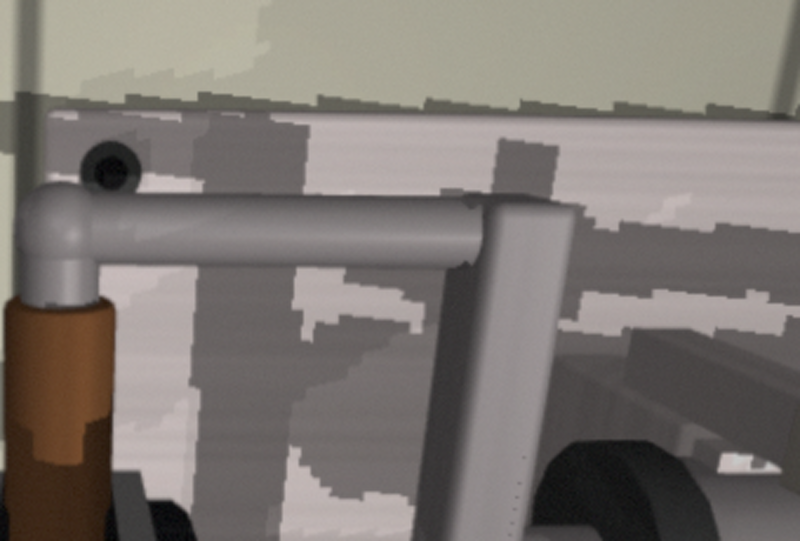

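The grip is held at about 58 N. The wrist view no longer shows the fins, so I'll measure the draw distance from the earlier home pictures (g_wrist and c1).

```bash
python3 - <<'E'
from h import *
im=cv2.imread('pics/g_wrist.png')[170:270,460:600]
cv2.imwrite('pics/c4.png',cv2.resize(im,(800,571),interpolation=cv2.INTER_CUBIC))
E
```

```text
(no output)
```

View pics/c4.png

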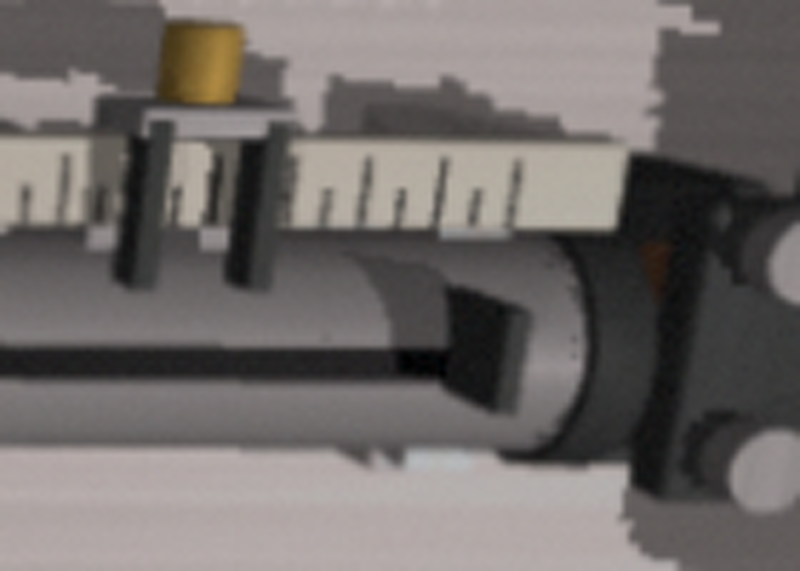

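In the g_wrist crop, the fin tops are centred at crop columns 146 and 260 (mid px 495.5,220). The pointer's top strip is at crop (517,360), i.e. px (550.5,233).

```bash
python3 - <<'E'
from h import *
np.set_printoptions(precision=4,suppress=True)
def H(rv,t):
    M=np.eye(4);M[:3,:3]=R.from_rotvec(rv).as_matrix();M[:3,3]=t;return M
p=snap('wrist')
C1=np.array([[.9598,-.2689,-.0799,.419],[.2805,.9221,.2665,.0492],[.002,-.2782,.9605,.461],[0,0,0,1]])
E=np.linalg.inv(H([1.883,2.513,.0004],[.4387,-.0187,.3181]))@C1
C2=H([.0396,-3.1406,.0009],[.4803,-.1028,.2253])@E
p1=dict(p,pose=C1);p2=dict(p,pose=C2)
yr=np.array([-np.sin(.027),np.cos(.027),0])
def tri(a,b):
    (o1,d1),(o2,d2)=ray(p1,*a),ray(p2,*b)
    s=np.linalg.lstsq(np.c_[d1,-d2],o2-o1,rcond=None)[0];q1,q2=o1+s[0]*d1,o2+s[1]*d2
    return (q1+q2)/2,q1-q2
print('tri',tri((363,176),(495.5,219.9)),tri((387,133.5),(550.5,233)))
for z in(.081,.085):
    print(z,[ (atz(q,*a,z),atz(q,*b,.085),(atz(q,*b,.085)-atz(q,*a,z))@yr) for q,a,b in((p1,(363,176),(387,133.5)),(p2,(495.5,219.9),(550.5,233)))])
    print('gap',(atz(p2,460+260/5.714,219.9,z)-atz(p2,460+146/5.714,219.9,z))@yr)
E
```

```text
tri (array([0.4653, 0.0262, 0.0812]), array([ 0.0008, -0.0001,  0.0001])) (array([0.4745, 0.0699, 0.0818]), array([ 0.0013, -0.0002,  0.0002]))
0.081 [(array([0.4657, 0.0262, 0.081 ]), array([0.4747, 0.0696, 0.085 ]), np.float64(0.04320571436303074)), (array([0.465 , 0.0264, 0.081 ]), array([0.473, 0.068, 0.085]), np.float64(0.0413573458185776))]
gap 0.015185963123147097
0.085 [(array([0.4653, 0.0264, 0.085 ]), array([0.4747, 0.0696, 0.085 ]), np.float64(0.0429501633717063)), (array([0.4642, 0.0246, 0.085 ]), array([0.473, 0.068, 0.085]), np.float64(0.04315373157741248))]
gap 0.014974548050237284
```

The draw comes out at about 43 mm (the fin gap checks at 15 mm centre to centre). I'll pull gradually.

Request:
{"op": "play_rows", "data": {
  "rows": [
    [0.5,[0,-0.6,0],0],
    [0.5,[0,-1.2,0],0],
    [0.5,[0,-1.8,0],0],
    [0.5,[0,-2.4,0],0],
    [0.5,[0,-3.0,0],0],
    [0.5,[0,-3.5,0],0],
    [0.5,[0,-3.9,0],0],
    [0.5,[0,-4.1,0],0],
    [0.5,[0,-4.1,0],0],
    [0.5,[0,-4.1,0],0]
  ]
}}

```text
clock: 13.72
tcp_pos: [0.483, -0.1377, 0.0387]
eef_rot: [-0.043, 3.139, 0.007]
ft_force: [-1.1, 14.0, 14.4]
grip_width: 0.0145
finger_force: 59.5
```

```bash
python3 - <<'E'
from h import *
print(st())
ims=[]
for n,(v,u) in(('scene',(190,290)),('top',(240,260))):
    p=snap(n)
    for t in('pointer','set_mark','keeper_knob'):
        print(n,t,[(np.round(d['xyz'],4).tolist(),round(d['score'],2)) for d in viewer.tip_of(p,t)[:1]])
    ims.append(cv2.resize(p['image'][v:v+55,u:u+75],(750,550) if n=='scene' else (750,550),interpolation=cv2.INTER_CUBIC))
cv2.imwrite('pics/c5.png',cv2.resize(cv2.cvtColor(np.vstack(ims),cv2.COLOR_RGB2BGR),(410,600)))
E
```

```text
{'clock': 13.725, 'joints': [-0.522, 0.2199, 1.9455, 0.0061, 0.9764, -2.1234], 'tcp_pos': [0.483, -0.1377, 0.0387], 'eef_rot': [-0.0428, 3.1389, 0.0069], 'ft_force': [-1.1385, 13.994, 14.3528], 'grip_width': 0.0145, 'finger_force': 59.5012}
scene pointer [([0.4749, 0.0332, 0.0796], 0.63)]
scene set_mark [([0.4742, 0.0207, 0.0796], 0.64)]
scene keeper_knob [([0.437, 0.1723, 0.0939], 0.82)]
top pointer [([0.366, 0.3884, -0.0047], 0.46)]
top set_mark [([0.4719, 0.0264, 0.0796], 0.54)]
top keeper_knob [([0.4365, 0.1788, 0.096], 0.8)]
```

View pics/c5.png

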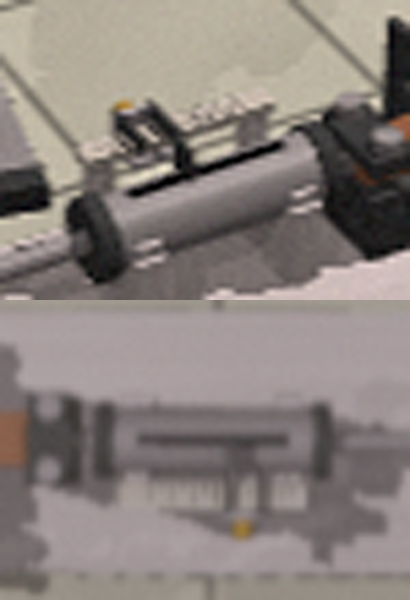

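The pointer now sits in line with the near (right-hand) fin, which fits 37.5 mm drawn of 43. I'll draw the remaining 5.5 mm or so.

Request:
{"op": "play_rows", "data": {
  "rows": [
    [0.5,[0,-0.2,0],0],
    [0.5,[0,-0.4,0],0],
    [0.5,[0,-0.6,0],0],
    [0.5,[0,-0.6,0],0],
    [0.5,[0,-0.6,0],0]
  ]
}}

```text
clock: 14.75
tcp_pos: [0.4831, -0.1432, 0.0387]
eef_rot: [-0.043, 3.139, 0.008]
ft_force: [-0.5, 15.8, 15.8]
grip_width: 0.0143
finger_force: 59.6
```

```bash
python3 - <<'E'
from h import *
print(st())
ims=[]
for n,(v,u) in(('scene',(198,298)),('top',(245,275))):
    p=snap(n)
    for t in('pointer','set_mark','keeper_knob'):
        print(n,t,[(np.round(d['xyz'],4).tolist(),round(d['score'],2)) for d in viewer.tip_of(p,t)[:1]])
    ims.append(cv2.resize(p['image'][v:v+40,u:u+53],(400,302),interpolation=cv2.INTER_CUBIC))
cv2.imwrite('pics/c6.png',cv2.cvtColor(np.hstack(ims),cv2.COLOR_RGB2BGR))
E
```

```text
{'clock': 14.75, 'joints': [-0.532, 0.2241, 1.9405, 0.0067, 0.9779, -2.1339], 'tcp_pos': [0.4831, -0.1432, 0.0387], 'eef_rot': [-0.0429, 3.1391, 0.0082], 'ft_force': [-0.5356, 15.8083, 15.7532], 'grip_width': 0.0143, 'finger_force': 59.6322}
scene pointer [([0.4763, 0.0282, 0.0811], 0.91)]
scene set_mark [([0.4724, 0.0219, 0.0813], 0.59)]
scene keeper_knob [([0.4362, 0.1735, 0.0941], 0.63)]
top pointer []
top set_mark []
top keeper_knob [([0.5311, -0.4527, 0.0022], 0.46)]
```

View pics/c6.png

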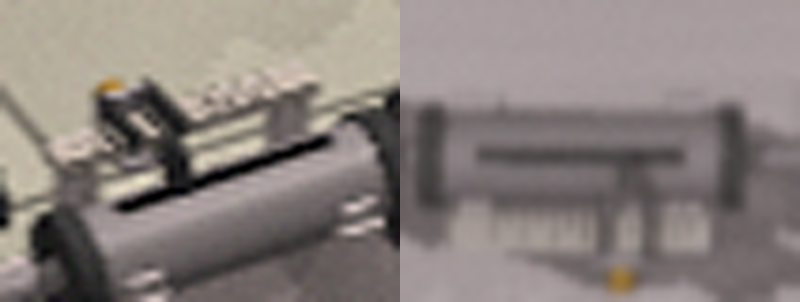

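The top view (right) shows the pointer near column 630, between the fins at 605 and 652. I'll check this against projected predictions in the scene view.

```bash
python3 - <<'E'
from h import *
np.set_printoptions(precision=1,suppress=True)
p=snap('scene');s=7.55
xr=np.array([np.cos(.027),np.sin(.027),0]);yr=np.array([-np.sin(.027),np.cos(.027),0])
m=np.array([.4653,.0262,.083])
def c(X):
    u,v=proj(p,X);return np.array([(u+.5-298)*s,(v+.5-198)*s])
for k,o in(('far',-.0075),('near',.0075)): print('fin',k,'end',c(m+o*yr),'root',c(m+o*yr-.02*xr))
P=m+.0092*xr
for o in(-.005,0,.005):
    print('pointer',o,'top',c(P+o*yr+[0,0,.002]),'base',c(P+o*yr-[0,0,.012]))
g=cv2.cvtColor(p['image'],cv2.COLOR_RGB2GRAY)
print(g[208:226,308:330])
E
```

```text
fin far end [147.2 147.1] root [114.5 112.5]
fin near end [192.1 132.3] root [159.1  98. ]
pointer -0.005 top [170.  155.2] base [170.3 194.2]
pointer 0 top [185.  150.2] base [185.3 189.1]
pointer 0.005 top [200.1 145.2] base [200.2 184.1]
[[177 177 181 172 161 160 168 180 159 124 164 184 178 178 179 171 174 180
  187 185 177 168]
 [177 179 158 119 132 148 161 168 146  84  88 150 180 174 178 177 182 164
  156 195 179 161]
 [177 168 114  94 154 177 154  94  58  42  40  90 150 183 164 164 167 163
  192 170 164 174]
 [174 167 131  51  55  72  79  77  59  44  28  41  92 155 195 195 170 118
  145 159 114 176]
 [181 171 130  51  35  55  71  71  77  82  51  32  39  92 162 177 166 176
  147 158 136  96]
 [179 168 126  49  15  41  76 153 162  69  74  39  28  37  81 161 187 126
   91  92  90  96]
 [177 165 132  93  76  24  47  90 166 165  68  79  42  29  45  69  75  86
  113 136 161 190]
 [190 196 165 107 113  93  22  30  75 160 179  84  59  20  47 105 133 160
  190 189 182 161]
 [190 171 167 154  61 101  94  21  47  72  71  61  55  69 147 201 192 176
  153 129 111 123]
 [158 196 162 153 168  71  63  34  57  77  64  48  37  50 106 140 129 114
  130 155 182 198]
 [201 174 106  81  75  88  93  73 101 125  80  56  27  28  47 108 166 190
  195 188 197 184]
 [ 75  83  90 115 112  91 131 155 136 113  95  34  21  23  25 140 202 190
  176 157 143  93]
 [ 95  84 100 156 176 135  79  78  80 101 130 127  22  25  29 114 170 136
   67  61  15   9]
 [ 82  83  95 108 113 123 132 156 202 209 193 130  14  26  28  53  56  12
   12   0  44  97]
 [102  93  93 135 172 195 206 203 208 187 151 129  38  34  29  17   2  45
   92 135 158 159]
 [ 91  82 109 162 197 206 192 158 127  64  28   7   0   2  19  74 139 158
  157 159 157 161]
 [ 90  80  93 136 159 127  73  56   2   1   0  47  97 140 161 158 159 163
  158 161 164 161]
 [ 86 109 132 143 122  51   0   1  46  95 135 158 158 160 157 160 167 168
  163 158 149 142]]
```

The scene pixels put the pointer about 0–2 mm short of centre. I'll draw 1 mm more and settle.

Request:
{"op": "play_rows", "data": {
  "rows": [
    [0.5,[0,-0.1,0],0],
    [0.5,[0,-0.1,0],0],
    [0.5,[0,-0.1,0],0],
    [0.5,[0,-0.1,0],0],
    [0.5,[0,-0.1,0],0],
    [0.5,[0,-0.1,0],0]
  ]
}}

```text
clock: 15.95
tcp_pos: [0.4831, -0.1441, 0.0387]
eef_rot: [-0.043, 3.139, 0.008]
ft_force: [-1.7, 16.0, 16.0]
grip_width: 0.0139
finger_force: 59.7
```

```bash
python3 - <<'E'
from h import *
a=st();p=snap('scene');p=snap('scene');b=st();print(a,b['tcp_pos'],b['finger_force'])
if b['finger_force']>20 and -.1455<b['tcp_pos'][1]<-.142: print(workorder.job_done())
E
```

```text
{'clock': 15.95, 'joints': [-0.5336, 0.2248, 1.9396, 0.0068, 0.9782, -2.1357], 'tcp_pos': [0.4831, -0.1441, 0.0387], 'eef_rot': [-0.043, 3.1392, 0.0084], 'ft_force': [-1.7028, 16.0499, 16.0007], 'grip_width': 0.0139, 'finger_force': 59.6545} [0.4831, -0.1442, 0.0387] 59.6538
the job is handed in; nothing more can be done
None
```

I handed the job in, verdict not shown: the keeper bar is shut against its stop, and the handle is held about 44 mm out with a 60 N grip, which puts the pointer within about 2 mm of the middle of the set mark by my image measurements.

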